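# Set the tub press to its height tab by the handwheel's rear pointer

## Task

Set the height of the small tub press: take hold of the winged handwheel on its sloping front and turn it until the pointer on the wheel's far rim stands opposite the middle of the metal tab clamped on the scale behind it. Leave the tab where it is clamped and the things round the press undisturbed, then let go of the wheel.

Things in the scene. Friction and masses are not known exactly. Their poses are not given: they have to be found in the camera images.
- press: Grey tub press fixed to the table. Base 350 x 200 mm, from 110 mm before to 240 mm behind the origin. Casing 180 mm wide; its front slopes up at 30 degrees from level, away from the operator. Behind it column and arm, 265 mm high, with a press plate over a tub; the plate's screw (up to 340 mm high) moves with the wheel. Origin on the table; x from the front to the column, y to the operator's left, z up.
- wheel_grip (a point): Centre of the black handwheel's wing grip, on its axis, 43 mm out from the slope. Disc 100 mm diameter, its face 24 mm out, hub 34 mm diameter to 30 mm out; the grip is a bar across it 56 mm long, 14 mm thick, up to 60 mm out. Turns with the wheel: z is the axis, out of the slope (30 degrees from vertical, leaning to the operator), x along the bar to the pointer, y across it.
- pointer_tip (a point): Tip of the narrow aluminium pointer (4 mm wide at the tip) that sticks out of the wheel's far rim, in line with the wing grip; 65 mm from the axis, 17 mm out from the slope. Turns with the wheel; axes as wheel_grip.
- tab_mark (a point): Middle of the inner edge of the metal tab: block 12 mm wide along the rim, 18 mm long, with a small screw head on top (27 mm out from the slope), clamped stiffly on the scale of raised lines round the far rim. 67 mm from the wheel's axis, 17 mm out from the slope: the pointer tip is 2 mm short of it when set. x points outward from the axis, z along the axis.
- wheel (a joint): Angle of the handwheel, rad: 0 when the pointer points straight up the slope, growing anticlockwise as the operator looks at the wheel (about the z axis of wheel_grip; the pointer moves to the left). Stops at -1.4 and 1.4. Turns with light friction (about 0.06 N m) and stays where it is left.
- tab (a joint): Angle of the metal tab about the same axis, rad, counted like the wheel's: the pointer is opposite the middle of the tab when both angles are equal. It sits differently each time and must not be moved.
- salt_jar: Bystander: spice jar with a red cap, 45 mm diameter, 106 mm high, standing; origin under its centre.
- tape_roll: Bystander: roll of beige tape lying flat, 83 mm diameter, 24 mm high; origin under its centre.
- jar_stack: Bystander: stack of four clear jars, 115 mm diameter, 107 mm high; origin under its centre.

How it is judged:
At the end, for the whole second after the job is handed in: The middle of the pointer's tip stands opposite the metal tab, within the tab's width (about 6 mm either way along the rim from the tab's middle); the wheel is at rest, and the tab is within 4 mm of where it was clamped (distance between pointer_tip and tab_mark below 0.0065 m and velocity of joint wheel between -0.05 and 0.05 rad/s and distance of tab_mark from where it was at the start of the episode below 0.004 m); the robot touches nothing.
It fails at once if the metal tab is shifted along the scale by more than 4 mm (distance of tab_mark from where it was at the start of the episode above 0.004 m).
It fails at once if the spice jar is moved by more than 20 mm (distance of salt_jar from where it was at the start of the episode above 0.02 m).
It fails at once if the roll of tape is moved by more than 20 mm (distance of tape_roll from where it was at the start of the episode above 0.02 m).
It fails at once if the stack of clear jars is moved by more than 20 mm (distance of jar_stack from where it was at the start of the episode above 0.02 m).
It also fails if it takes over 32 s, if anything falls off the work surface, if the arm or the gripper's body presses on something with over 40 N, if the wrist force passes 120 N, or if a joint passes its speed limit or range.

## Robot

A 6-joint arm with a two-finger parallel gripper is mounted at the origin on a cart in front of the work surface, level with it; the furniture and walls round the work are solid. World frame = base frame: x ahead of the robot, y to its left, z up, the work surface at z = 0. Lengths are in m, angles in rad, forces in N, time in s.
With the tool pointing down it reaches from about 0.225 to 0.875 m from the base axis. Payload 3.4 kg.
Tool frame: the origin (TCP) lies midway between the tips of the shut fingers; the grasp point (between the pads) lies 19 mm behind it (manip.pinch_z is the distance from the TCP to the grasp point, in m); z points along the fingers, y is the line along which they close (so a half turn about z gives the same grasp; the last joint's range is limited). The gripper opens to 85 mm and grips with 20 to 120 N. Pads are 22 mm wide; open, the fingers measure 114 mm over their backs; the gripper's body (76 mm by 85 mm) begins 54 mm behind the grasp point. The pads swing forward as they close: fully open they stand 13 mm farther back than shut.
Start: joints at [-1.466, 0.276, 1.505, -0, 1.361, -0.121], TCP at [0.129, -0.56, 0.231] pointing down, gripper open.
Joint ranges: [-2.89, 2.89], [-0.75, 2.08], [0.22, 2.7], [-1.18, 4.32], [0.11, 2.71], [-2.7, 2.7]. Speed limits (rad/s): [2.57, 2.57, 3.14, 3.14, 3.14, 3.14].

## Interface

Orientations are given as a unit quaternion [w, x, y, z].
In Python, from rig import manip gives the robot as it stands.
- The arm moves only by the tool carry_out, never from a script. Its arguments are lists of equal length, an entry for each row: "delta_pos": the shift along the tool's x, y, z scaled (see below), a list of three; "turn": the turn, a rotation vector about the tool's x, y, z scaled (see below), a list of three; "claw": the closure, from -1 (fully open) to 1 (shut). A call has 1 to 12 rows; each row is the pose to reach, as a shift and turn from the pose commanded when the call began, along the tool's axes at that moment; what a row does not reach only later rows make up. The controller multiplies each number of a shift by 400 mm and each number of a turn by 30 degrees. A row lasts 1/10 s, in which the tool goes at most 50 mm and 8.59 degrees, less where a joint would pass 70% of its speed; a pose out of reach is approached as far as the arm can. A call with a number of a shift or a turn outside -1 to 1 is refused whole. A call with a gripper value outside its range is refused whole. The fingers move at their own pace and stop on an object; "force" is the grip in N (left out, the last holds). Time passes only in rows, so rows that repeat a pose let the fingers close. It gives the time, the measured TCP pose, the force, the opening and the grip force at its end, in the units of the state.
- manip.get_state(): the state, without advancing time (a new reading comes with each control period).
- manip.get_image(name): name is "scene" or "top"; returns a dict with "image" (480x640x3 uint8, red, green, blue), "z_map" (480x640 float32, m along the optical axis (not along the pixel's ray), 0 where there is no reading), "fx", "fy", "cx", "cy" (pixels), "world_to_cam" (4x4, takes a point from world to camera coordinates). Camera axes: x right, y down, z forward; pixel columns grow to the right and rows downward; lengths in m; the calibration is good to about 2 mm. A picture is of the moment at which its call begins.
- manip.sign_off(): hands the job in; it is judged then, once.
Trained networks look in the newest picture that a camera, given by its name, has taken for a name from the list of things; names that differ only in an ending like _2 or _b are one class to them, and where a whole thing is asked for, a point or a joint stands for the part that bears it (a point fixed in the world has none). Each returns a list of dicts, best first, with "score" (0 to 1); they miss things now and then, are a little off and sometimes report something else, mostly with a low value. They report only what shows in the picture. A call takes as long as a camera call.
- manip.spot_in(camera, query): "point" ([x, y, z] in m, in world coordinates, good to about 4 mm: the middle of the surface that is visible of it).
- manip.place_of(camera, query): "point" ([x, y, z] in m, in world coordinates, good to about 4 mm: a listed point, or the origin of a listed thing).
The state is a dict: "clock": time; "qpos": joint angles; "qd": joint speeds; "effort": joint torques, N m; "position": TCP position; "ee_rot": TCP orientation; "contact_force": force on the tool from outside, world axes, zero at the start; "moment": the same for the moment, N m; "width": finger opening in m; "gripper_force": force on a finger pad.
Only numpy, scipy, OpenCV 4.12 (cv2) and the standard library are available. Lean on these libraries where they do the work, as an engineer would, in place of code of your own. Each camera call takes 0.05 s, during which the arm holds its last target. There are 200 camera calls.

## Working session

There is one attempt and no reset: what is moved stays moved. The work goes in short steps, Python scripts to look and compute and a tool call to move; the robot and the scene stay as the last step left them, time stands still between calls to the robot, and variables do not carry over. Pictures are saved under pics/ and viewed, at most 10 in all, crops included, and the job is handed in when it is done.

Besides the shell and the picture viewer there is one more tool, called after "Emit:" as a command line: name --argument value ..., lists and objects as JSON in quotes. carry_out: Moves the arm, as the interface text tells. Shifts and turns lie within -1 to 1; 1 stands for 400 mm of shift or 30 degrees of turn. Its arguments: {"type":"object","properties":{"delta_pos":{"type":"array","items":{"type":"array","items":{"type":"number","minimum":-1,"maximum":1}}},"turn":{"type":"array","items":{"type":"array","items":{"type":"number","minimum":-1,"maximum":1}}},"claw":{"type":"array","items":{"type":"number"}},"force":{"type":"number"}},"required":["delta_pos","turn","claw"]}

```bash
mkdir -p pics
cat > h.py <<'E'
import numpy as np,cv2
from rig import manip
from scipy.spatial.transform import Rotation as R
def rot(q): return R.from_quat([q[1],q[2],q[3],q[0]])
def shot(cam,fn):
    d=manip.get_image(cam); cv2.imwrite('pics/'+fn,d['image'][:,:,::-1]); return d
def proj(d,p):
    c=d['world_to_cam']@np.append(p,1); return np.array([d['fx']*c[0]/c[2]+d['cx'],d['fy']*c[1]/c[2]+d['cy']])
E
python3 - <<'E'
from h import *
np.set_printoptions(precision=4,suppress=True)
for c in('scene','top'):
    d=shot(c,c+'1.png'); print(c,d['world_to_cam'].round(3).tolist(),d['fx'])
    for q in('press','wheel_grip','pointer_tip','tab_mark','salt_jar','tape_roll','jar_stack'):
        r=manip.place_of(c,q)
        for x in r[:2]: print(q,round(x['score'],2),np.array(x['point']),proj(d,x['point']).round())
s=manip.get_state();print(s['clock'],s['position'],s['ee_rot'],s['width'])
E
```

```text
scene [[-0.718, -0.696, -0.009, 0.329], [-0.595, 0.621, -0.511, 0.424], [0.361, -0.361, -0.86, 1.226], [0.0, 0.0, 0.0, 1.0]] 599.8823701413613
press 0.91 [ 0.5947 -0.0271  0.0008] [289. 252.]
wheel_grip 0.62 [ 0.5558 -0.0216  0.1171] [297. 240.]
pointer_tip 0.63 [ 0.595  -0.0757  0.1226] [301. 213.]
tab_mark 0.63 [ 0.6253 -0.0154  0.1327] [273. 219.]
salt_jar 0.95 [ 0.6365 -0.4451 -0.0013] [389. 145.]
tape_roll 0.62 [ 0.4352  0.1906 -0.0001] [269. 360.]
jar_stack 0.9 [ 0.6536  0.294  -0.002 ] [170. 327.]
top [[-0.024, -1.0, 0.003, -0.074], [-0.996, 0.024, -0.082, 0.535], [0.081, -0.005, -0.997, 1.392], [0.0, 0.0, 0.0, 1.0]] 595.4748499675846
press 0.62 [ 0.5898 -0.0318  0.0049] [302. 222.]
wheel_grip 0.56 [ 0.5555 -0.0213  0.1196] [295. 231.]
pointer_tip 0.92 [ 0.5969 -0.0764  0.1248] [320. 212.]
pointer_tip 0.17 [ 0.631  -0.0224  0.1324] [295. 196.]
tab_mark 0.51 [ 0.6295 -0.0188  0.1309] [293. 197.]
salt_jar 0.56 [ 0.6368 -0.4463 -0.0016] [472. 199.]
tape_roll 0.79 [0.4325 0.1961 0.0003] [208. 289.]
jar_stack 0.84 [0.6493 0.2938 0.004 ] [166. 201.]
0.8 [ 0.1287 -0.5605  0.2314] [ 0.0001  0.9936  0.1127 -0.    ] 0.08532797919679744
```

View pics/scene1.png

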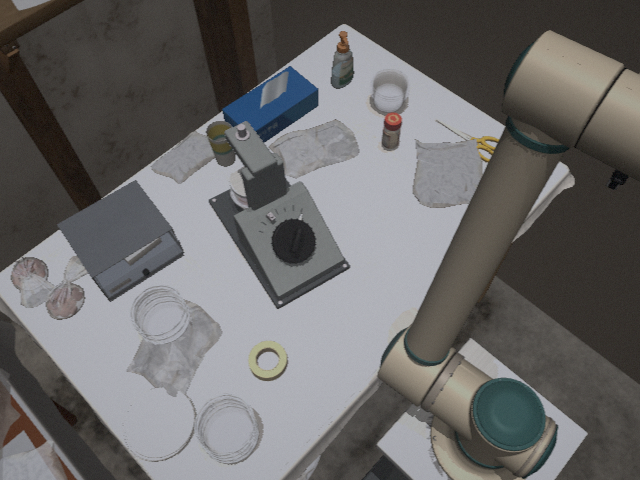

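View pics/top1.png

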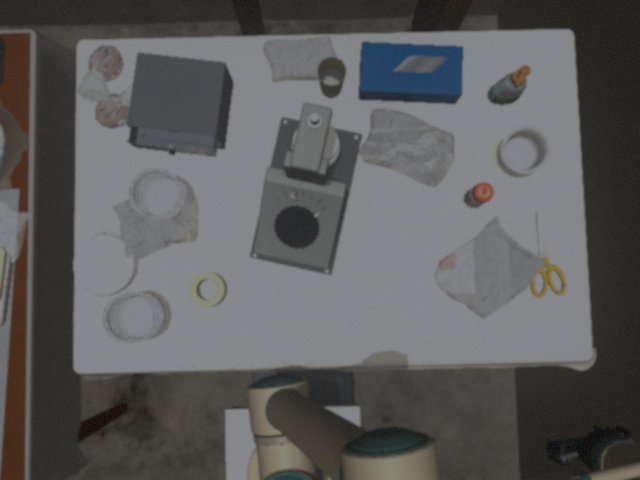

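The scene view shows the press with its wheel at about (293,241), the tab near (271,217) and the pointer near (302,214). In the top view the wheel is at (297,227), the bystanders are well clear of it, and the press is yawed clockwise. Next I need the slope normal (yaw), the wheel and tab angles, and a close-up.

```bash
cat >> h.py <<'E'
def cloud(d):
    v,u=np.mgrid[:480,:640]; z=d['z_map']
    c=np.stack([(u-d['cx'])/d['fx']*z,(v-d['cy'])/d['fy']*z,z],-1); M=d['world_to_cam']
    w=(c-M[:3,3])@M[:3,:3]; w[z==0]=np.nan; return w
E
python3 - <<'E'
from h import *
from scipy.optimize import least_squares
np.set_printoptions(precision=4,suppress=True)
ims=[]
for c in('scene','top'):
    d=shot(c,c+'2.png'); w=cloud(d); 
    u0,v0=(295,238) if c=='scene' else (297,227)
    P=w.reshape(-1,3); G=np.array([.5556,-.0215,.118])
    x=np.cos(-.22),np.sin(-.22)
    best=None
    # slope plane by RANSAC-like fit: points 55..95mm from axis, near expected plane
    yaw=-.22
    for k in range(12):
        n=np.array([-.5*np.cos(yaw),-.5*np.sin(yaw),.866]); 
        q=P-G; h=q@n; r=np.linalg.norm(q-np.outer(h,n),axis=1)
        y=np.array([-np.sin(yaw),np.cos(yaw),0])
        m=(r>54)&0 if 0 else (r>.054)&(r<.085)&(np.abs(h+.043)<.008)&(np.abs(q@y)<.08)
        A=np.c_[P[m][:,:2],np.ones(m.sum())]; co=np.linalg.lstsq(A,P[m][:,2],rcond=None)[0]
        yaw=np.arctan2(co[1],co[0])
    print(c,m.sum(),'yaw',yaw,'tilt',np.degrees(np.arctan(np.hypot(co[0],co[1]))),'h',np.median(h[m]))
    # disc points
    ex=np.array([.866*np.cos(yaw),.866*np.sin(yaw),.5])
    for nm in('wheel_grip','pointer_tip','tab_mark'):
        r=manip.place_of(c,nm)[0]; q=np.array(r['point'])-G
        print(nm,q@ex,q@y,q@n,np.arctan2(q@y,q@ex))
    ims.append(cv2.resize(d['image'][v0-50:v0+50,u0-66:u0+66,::-1],(792,600),interpolation=cv2.INTER_CUBIC))
    cv2.imwrite(f'pics/{c}2c.png',ims[-1])
E
```

```text
scene 1484 yaw -0.2421360526101111 tilt 29.503504841703286 h -0.03745277585375176
wheel_grip 0.0044064760366052174 -9.376294103024662e-06 0.0010353644130454932 -0.0021278409037274017
pointer_tip 0.04569200991305016 -0.04163880479843565 -0.01991483990360863 -0.7390193614568356
tab_mark 0.06466658243065215 0.02083436766779541 -0.0241729709183904 0.3116804298438938
top 1695 yaw -0.2433827066684349 tilt 29.38492109409646 h -0.037822738223773925
wheel_grip -0.000418332209929222 0.002063524275620056 0.0017426199826381299 1.7708126794207204
pointer_tip 0.047056401842272756 -0.042815931279702506 -0.020125253257663248 -0.7382498607550211
tab_mark 0.06613678628787498 0.01997280741602506 -0.02225057776436199 0.29328368881624556
```

View pics/scene2c.png

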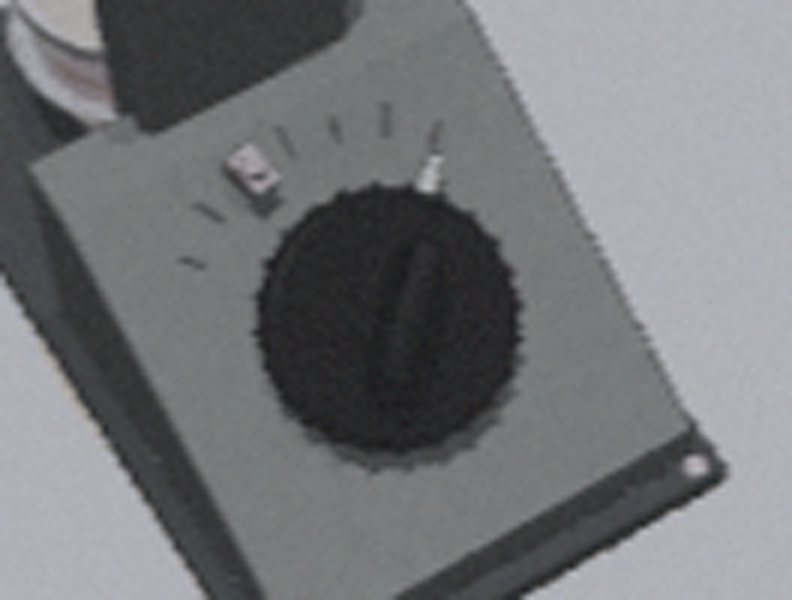

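View pics/top2c.png

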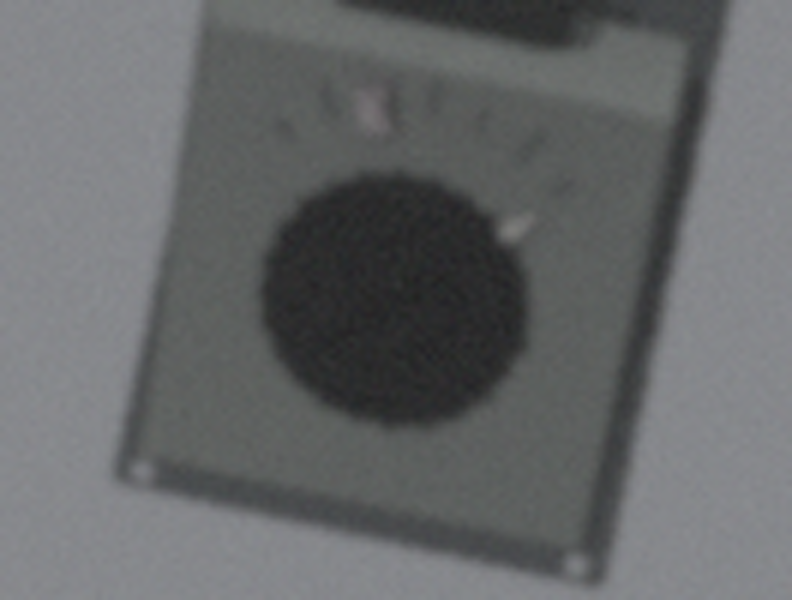

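The scene crop shows the pointer at crop (430,175), the tab at (252,170) and the grip along the pointer line. That puts the wheel near -0.74 rad and the tab near +0.30 rad, with a yaw of about -0.243. I'll refine the axis from the disc in the depth map, then work out the approach.

```bash
cat >> h.py <<'E'
YAW=-.243
cy,sy=np.cos(YAW),np.sin(YAW); c3,s3=np.cos(np.pi/6),.5
N=np.array([-s3*cy,-s3*sy,c3]); EX=np.array([c3*cy,c3*sy,s3]); EY=np.array([-sy,cy,0])
def tgt(G,out,th):   # TCP 'out' from slope (G is 43 out), tool x = minus bar direction
    x=-(np.cos(th)*EX+np.sin(th)*EY); z=-N; y=np.cross(z,x)
    return G+N*(out-.043), R.from_matrix(np.c_[x,y,z])
def step(p,r,k=1,s=None):
    s=s or manip.get_state(); r0=rot(s['ee_rot']); 
    for i in range(k):
        rv=(r0.inv()*r).as_rotvec()/(k-i); dp=(p-s['position'])
        t=r0*R.from_rotvec(rv); a=np.array(s['position'])+dp/(k-i)
        print('pos',(r0.inv().apply(a-s['position'])/.4).round(3),'turn',(np.degrees(rv)/30).round(3),'world',a.round(3))
        s=dict(s,position=a); r0=t
E
python3 - <<'E'
from h import *
from scipy.optimize import minimize
np.set_printoptions(precision=4,suppress=True)
Gs=[]
for c in('scene','top'):
    d=manip.get_image(c); P=cloud(d).reshape(-1,3); g=d['image'].reshape(-1,3).max(1)
    G=np.array([.5556,-.0215,.118])
    q=P-G; h=q@N; a=q@EX; b=q@EY; r=np.hypot(a,b)
    sl=(r>.058)&(r<.085)&(abs(h+.04)<.008)&(g>70); h0=np.median(h[sl])
    m=(r<.065)&(abs(h-h0-.024)<.006)&(g<60)
    ca,cb=[(np.percentile(t[m],1)+np.percentile(t[m],99))/2 for t in(a,b)]
    print(c,'slope',h0,'disc',m.sum(),np.median(h[m])-h0,'ctr',ca,cb,'ext',np.ptp(a[m]),np.ptp(b[m]),'top',np.percentile(h[(r<.03)],99)-h0)
    Gs.append(G+EX*ca+EY*cb+N*(h0+.043))
    G=Gs[-1]
    for nm in('pointer_tip','tab_mark'):
        q=np.array(manip.place_of(c,nm)[0]['point'])-G
        print(nm,np.hypot(q@EX,q@EY),np.arctan2(q@EY,q@EX))
print(Gs); G=np.mean(Gs,0)
p,r=tgt(G,.125,-.74); step(p,r,5)
E
```

```text
scene slope -0.03627162196756015 disc 1051 0.02141577938773572 ctr -0.00029679172789537356 0.003954976463743376 ext 0.09856134704575098 0.09612162695495927 top 0.0605727802875065
pointer_tip 0.06610553855635239 -0.7260053656089588
tab_mark 0.06570497414217559 0.2231234913303596
top slope -0.0371432735683211 disc 949 0.021183732152249175 ctr 0.003899160571549102 0.0021829550580256193 ext 0.10073284758223612 0.09675676499490629 top 0.06027212008090835
pointer_tip 0.06467451652023358 -0.7953876868130426
tab_mark 0.06643619958130904 0.26910558851957156
[array([ 0.553 , -0.0168,  0.1237]), array([ 0.5566, -0.0195,  0.125 ])]
pos [ 0.25  -0.226  0.018] turn [-0.232  0.032 -0.719] world [ 0.206 -0.45   0.224]
pos [ 0.316 -0.119  0.001] turn [-0.232  0.032 -0.719] world [ 0.283 -0.34   0.217]
pos [ 0.337  0.005 -0.   ] turn [-0.232  0.032 -0.719] world [ 0.36  -0.229  0.21 ]
pos [0.312 0.128 0.014] turn [-0.232  0.032 -0.719] world [ 0.438 -0.119  0.203]
pos [0.243 0.231 0.04 ] turn [-0.232  0.032 -0.719] world [ 0.515 -0.008  0.195]
```

Emit:
carry_out --delta_pos '[[0.25,-0.226,0.0],[0.25,-0.226,0.0],[0.25,-0.226,0.0],[0.25,-0.226,0.0]]' --turn '[[-0.232,0.032,-0.719],[-0.232,0.032,-0.719],[-0.232,0.032,-0.719],[-0.232,0.032,-0.719]]' --claw '[-1,-1,-1,-1]'

```text
clock: 1.9
position: [0.2072, -0.4447, 0.2313]
ee_rot: [0.058, 0.953, 0.298, 0.016]
contact_force: [-0.4, -1.5, -0.2]
width: 0.0851
gripper_force: 0.0
```

Emit:
carry_out --delta_pos '[[0.316,-0.119,0.0],[0.316,-0.119,0.0],[0.316,-0.119,0.0],[0.316,-0.119,0.0]]' --turn '[[-0.232,0.032,-0.719],[-0.232,0.032,-0.719],[-0.232,0.032,-0.719],[-0.232,0.032,-0.719]]' --claw '[-1,-1,-1,-1]'

```text
clock: 2.3
position: [0.2837, -0.3356, 0.2243]
ee_rot: [0.115, 0.875, 0.47, 0.03]
contact_force: [-0.1, 0.3, -0.6]
width: 0.0855
gripper_force: 0.0
```

Emit:
carry_out --delta_pos '[[0.337,0.005,-0.02],[0.337,0.005,-0.02],[0.337,0.005,-0.02],[0.337,0.005,-0.02]]' --turn '[[-0.232,0.032,-0.719],[-0.232,0.032,-0.719],[-0.232,0.032,-0.719],[-0.232,0.032,-0.719]]' --claw '[-1,-1,-1,-1]'

```text
clock: 2.7
position: [0.3599, -0.2254, 0.2254]
ee_rot: [0.168, 0.762, 0.624, 0.043]
contact_force: [-0.5, -0.7, 0.8]
width: 0.0853
gripper_force: 0.0
```

```bash
cat >> h.py <<'E'
G0=np.array([.5548,-.0182,.1243])
E
python3 - <<'E'
from h import *
s=manip.get_state(); print(s['clock'],s['position'],np.round(s['qpos'],2))
p,r=tgt(G0,.125,-.75); step(p,r,2)
E
```

```text
2.7 [ 0.35994239 -0.22541283  0.22542129] [-0.76 -0.14  2.04  0.06  0.9  -0.59]
pos [0.31  0.125 0.034] turn [-0.23   0.031 -0.706] world [ 0.437 -0.117  0.21 ]
pos [0.244 0.223 0.06 ] turn [-0.23   0.031 -0.706] world [ 0.515 -0.008  0.195]
```

Emit:
carry_out --delta_pos '[[0.31,0.125,0.034],[0.31,0.125,0.034],[0.31,0.125,0.034],[0.31,0.125,0.034]]' --turn '[[-0.23,0.031,-0.706],[-0.23,0.031,-0.706],[-0.23,0.031,-0.706],[-0.23,0.031,-0.706]]' --claw '[-1,-1,-1,-1]'

```text
clock: 3.1
position: [0.4387, -0.1182, 0.2099]
ee_rot: [0.213, 0.623, 0.75, 0.055]
contact_force: [-0.8, 0.1, -0.4]
width: 0.0854
gripper_force: 0.0
```

Emit:
carry_out --delta_pos '[[0.244,0.223,0.06],[0.244,0.223,0.06],[0.244,0.223,0.06],[0.244,0.223,0.06],[0.244,0.223,0.06],[0.244,0.223,0.06]]' --turn '[[-0.23,0.031,-0.706],[-0.23,0.031,-0.706],[-0.23,0.031,-0.706],[-0.23,0.031,-0.706],[-0.23,0.031,-0.706],[-0.23,0.031,-0.706]]' --claw '[-1,-1,-1,-1,-1,-1]'

```text
clock: 3.7
position: [0.5155, -0.0128, 0.1952]
ee_rot: [0.251, 0.463, 0.848, 0.064]
contact_force: [-0.1, -0.8, 1.2]
width: 0.0854
gripper_force: 0.0
```

Run:
```python
from h import *
s=manip.get_state(); print(s['clock'],s['position'],np.round(s['qpos'],2))
p,r=tgt(G0,.036,-.75); step(p,r,1)
d=shot('scene','a.png')
i=d['image'][190:290,230:362,::-1]; cv2.imwrite('pics/ac.png',cv2.resize(i,(792,600),interpolation=cv2.INTER_CUBIC))
```

```text
3.7 [ 0.51545553 -0.01279265  0.1952051 ] [-0.11 -0.01  2.08 -0.13  0.55 -0.58]
pos [0.01  0.006 0.22 ] turn [-0.007  0.005 -0.011] world [ 0.558 -0.019  0.118]
```

View pics/ac.png

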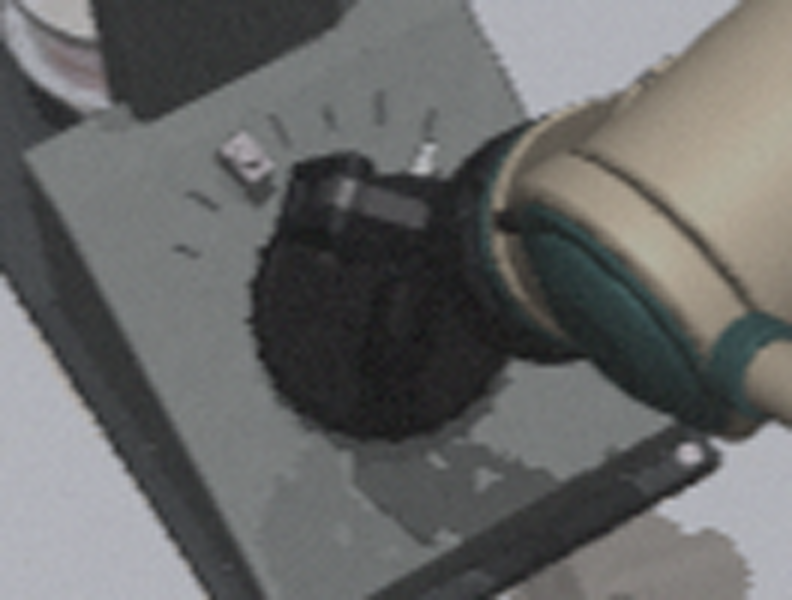

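The gripper is over the wheel and lined up across the bar, with the pointer still visible at crop (425,158) and the tab at (246,158). I'll descend along the axis and close gently.

Emit:
carry_out --delta_pos '[[0.01,0.006,0.1],[0.01,0.006,0.16],[0.01,0.006,0.2],[0.01,0.006,0.22],[0.01,0.006,0.22],[0.01,0.006,0.22]]' --turn '[[-0.007,0.005,-0.011],[-0.007,0.005,-0.011],[-0.007,0.005,-0.011],[-0.007,0.005,-0.011],[-0.007,0.005,-0.011],[-0.007,0.005,-0.011]]' --claw '[-1,-1,-1,-1,-1,-1]' --force 20

```text
clock: 4.35
position: [0.558, -0.0178, 0.1189]
ee_rot: [0.251, 0.459, 0.85, 0.066]
contact_force: [0.1, -0.1, -0.2]
width: 0.0853
gripper_force: 0.0
```

Emit:
carry_out --delta_pos '[[0,0,0],[0,0,0],[0,0,0],[0,0,0],[0,0,0],[0,0,0],[0,0,0],[0,0,0]]' --turn '[[0,0,0],[0,0,0],[0,0,0],[0,0,0],[0,0,0],[0,0,0],[0,0,0],[0,0,0]]' --claw '[0,0.3,0.5,0.6,0.7,0.8,0.9,1]' --force 20

```text
clock: 5.15
position: [0.5551, -0.0181, 0.117]
ee_rot: [0.248, 0.459, 0.851, 0.064]
contact_force: [-7.4, -7.9, 5.6]
width: 0.0132
gripper_force: 19.6
```

Run:
```python
from h import *
s=manip.get_state(); print(s['clock'],s['position'],np.round(s['qpos'],2),s['width'],s['gripper_force'])
r0=rot(s['ee_rot']); print('tool force',r0.inv().apply(s['contact_force']).round(1),'mom',np.round(s['moment'],2))
x=-r0.as_matrix()[:,0]; print('bar ang',np.arctan2(x@EY,x@EX)); q=np.array(s['position'])-G0; print('off',q@EX,q@EY,q@N+.043)
```

```text
5.15 [ 0.55514552 -0.01813511  0.11695598] [-0.12  0.16  2.14 -0.19  0.33 -0.53] 0.013220334758085848 19.598593711853027
tool force [-5.1 -8.2 -7.5] mom [-0.8   0.91 -0.55]
bar ang -0.7466754954877922
off -0.00339509092546608 0.00014612550754505323 0.03648001590699118
```

Gripped at 13 mm. I'll recentre a couple of mm to relieve the side force and turn most of the way, anticlockwise about the outward axis, which is minus tool z.

Emit:
carry_out --delta_pos '[[-0.004,-0.006,-0.002],[-0.004,-0.006,-0.002],[-0.004,-0.006,-0.002],[-0.004,-0.006,-0.002],[-0.004,-0.006,-0.002],[-0.004,-0.006,-0.002],[-0.004,-0.006,-0.002],[-0.004,-0.006,-0.002]]' --turn '[[0,0,-0.15],[0,0,-0.3],[0,0,-0.45],[0,0,-0.6],[0,0,-0.75],[0,0,-0.9],[0,0,-0.9],[0,0,-0.9]]' --claw '[1,1,1,1,1,1,1,1]'

```text
clock: 5.95
position: [0.5546, -0.0189, 0.1168]
ee_rot: [0.257, 0.249, 0.934, 0.006]
contact_force: [0.2, 5.6, -5.8]
width: 0.0132
gripper_force: 20.7
```

```bash
cat > st.py <<'E'
from h import *
s=manip.get_state(); print(s['clock'],np.round(s['qpos'],2),s['width'],s['gripper_force'])
r0=rot(s['ee_rot']); print('tool force',r0.inv().apply(s['contact_force']).round(1),'mom',r0.inv().apply(s['moment']).round(2))
x=-r0.as_matrix()[:,0]; print('bar ang',np.arctan2(x@EY,x@EX),'tilt err',x@N,(-r0.as_matrix()[:,2])@N); q=np.array(s['position'])-G0; print('off',q@EX,q@EY,q@N+.043)
E
python3 st.py
```

```text
5.95 [-0.12  0.16  2.14 -0.18  0.33 -1.02] 0.013177928407606048 20.665051639080048
tool force [5.2 4.2 4.5] mom [-0.58  1.1  -0.1 ]
bar ang -0.27828298822820124 tilt err -0.004845208292251046 0.999987779703893
off -0.0037933367547973657 -0.0007201540056218803 0.03655748363051994
```

Emit:
carry_out --delta_pos '[[0,0,0],[0,0,0],[0,0,0],[0,0,0],[0,0,0],[0,0,0],[0,0,0],[0,0,0]]' --turn '[[0,0,-0.15],[0,0,-0.3],[0,0,-0.45],[0,0,-0.6],[0,0,-0.75],[0,0,-0.9],[0,0,-0.9],[0,0,-0.9]]' --claw '[1,1,1,1,1,1,1,1]'

```text
clock: 6.75
position: [0.5544, -0.0196, 0.1169]
ee_rot: [0.251, 0.024, 0.966, -0.055]
contact_force: [-1.5, 2.3, -7.4]
width: 0.0133
gripper_force: 20.5
```

```bash
python3 st.py
python3 - <<'E'
from h import *
G=G0-.0035*EX
for c,v0,u0 in(('scene',215,285),('top',205,305)):
    d=shot(c,c+'b.png')
    cv2.imwrite(f'pics/{c}bc.png',cv2.resize(d['image'][v0-40:v0+40,u0-50:u0+50,::-1],(750,600),interpolation=cv2.INTER_CUBIC))
    for nm in('pointer_tip','tab_mark'):
        for r in manip.place_of(c,nm)[:2]:
            q=np.array(r['point'])-G; print(c,nm,round(r['score'],2),np.hypot(q@EX,q@EY),np.arctan2(q@EY,q@EX))
E
```

```text
6.75 [-0.12  0.16  2.14 -0.18  0.33 -1.49] 0.013283778643545657 20.481803119182587
tool force [5.  2.9 5.5] mom [-0.38  1.08 -0.  ]
bar ang 0.1926515281765822 tilt err -0.004197343988068647 0.9999888781534614
off -0.003721383986054315 -0.001403382249784838 0.03658902437398345
scene pointer_tip 0.8 0.06378769044420911 0.26062836909136566
scene tab_mark 0.61 0.06578629241862938 0.2876964121654105
top pointer_tip 0.64 0.07030669382780817 0.19203611201093213
top tab_mark 0.52 0.0722273883195462 0.17996551321358228
```

View pics/scenebc.png

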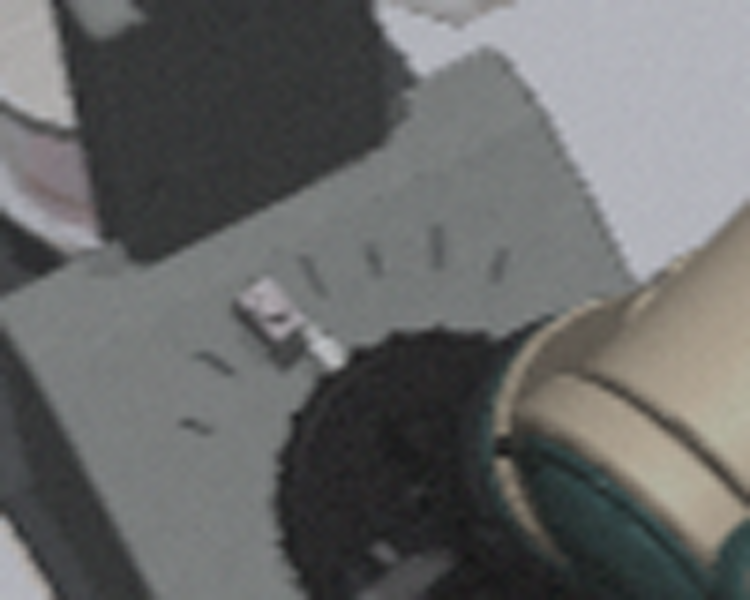

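The pointer (crop about (326,345)) now lies just right of the tab's middle (tab top about (270,308)). I'll put numbers on that by intersecting the pixel rays with planes at the known heights.

Run:
```python
from h import *
d=manip.get_image('scene'); M=d['world_to_cam']; o=-M[:3,:3].T@M[:3,3]
G=G0-.0037*EX-.0014*EY*0.5
def ang(u,v,out):
    k=M[:3,:3].T@np.array([(u-d['cx'])/d['fx'],(v-d['cy'])/d['fy'],1])
    t=((G+N*(out-.043)-o)@N)/(k@N); q=o+k*t-G; return np.hypot(q@EX,q@EY)*1e3,np.arctan2(q@EY,q@EX)
f=lambda x,y:(235+(x+.5)/7.5-.5,175+(y+.5)/7.5-.5)
for nm,x,y,h in(('ptr mid',326,345,.018),('ptr tip',308,327,.017),('ptr base',338,358,.018),
  ('tab top c',270,308,.024),('tab c1',238,297,.024),('tab c2',265,278,.024),('tab c3',303,317,.024),('tab c4',277,338,.024)):
    print(nm,[np.round(ang(*f(x,y),hh),3) for hh in(h,h+.003)])
# segmentation: bright pixels
g=d['image'].astype(int).max(2)[205:228,260:285]; 
w=cloud(d)[205:228,260:285]; q=w-G; 
b=g>135
h=q@N+.043; print(np.c_[np.argwhere(b)[:,::-1]+[260,205],g[b],(h[b]*1e3).round(),(np.hypot(q@EX,q@EY)[b]*1e3).round(),(np.arctan2(q@EY,q@EX)[b]).round(3)])
```

```text
ptr mid [array([59.542,  0.19 ]), array([59.674,  0.2  ])]
ptr tip [array([67.061,  0.2  ]), array([67.182,  0.209])]
ptr base [array([54.27 ,  0.182]), array([54.41 ,  0.194])]
tab top c [array([79.117,  0.286]), array([79.263,  0.293])]
tab c1 [array([88.169,  0.339]), array([88.326,  0.345])]
tab c2 [array([86.678,  0.226]), array([86.77 ,  0.233])]
tab c3 [array([70.577,  0.21 ]), array([70.697,  0.219])]
tab c4 [array([71.46 ,  0.352]), array([71.663,  0.36 ])]
[[ 2.70e+02  2.12e+02  1.62e+02  1.70e+01  8.60e+01  2.12e-01]
 [ 2.71e+02  2.12e+02  1.36e+02  1.20e+01  8.40e+01  1.80e-01]
 [ 2.68e+02  2.13e+02  1.44e+02  1.00e+01  8.70e+01  2.54e-01]
 [ 2.69e+02  2.13e+02  1.70e+02       nan       nan       nan]
 [ 2.70e+02  2.13e+02  1.72e+02  2.10e+01  8.40e+01  2.41e-01]
 [ 2.71e+02  2.13e+02  1.59e+02  1.70e+01  8.30e+01  2.10e-01]
 [ 2.72e+02  2.13e+02  1.40e+02  2.60e+01  8.10e+01  2.10e-01]
 [ 2.67e+02  2.14e+02  1.45e+02  1.10e+01  8.70e+01  2.93e-01]
 [ 2.68e+02  2.14e+02  1.55e+02  1.80e+01  8.50e+01  2.91e-01]
 [ 2.69e+02  2.14e+02  1.47e+02  2.20e+01  8.40e+01  2.81e-01]
[... 1758 characters left out ...]
5e-01]
 [ 2.76e+02  2.21e+02  1.42e+02 -4.00e+00  6.10e+01  1.85e-01]
 [ 2.77e+02  2.21e+02  1.81e+02  1.60e+01  6.00e+01  2.25e-01]
 [ 2.78e+02  2.21e+02  1.79e+02  1.60e+01  5.90e+01  1.96e-01]
 [ 2.79e+02  2.21e+02  1.71e+02  1.80e+01  5.70e+01  1.72e-01]
 [ 2.80e+02  2.21e+02  1.47e+02  1.90e+01  5.60e+01  1.41e-01]
 [ 2.78e+02  2.22e+02  1.83e+02  2.20e+01  5.70e+01  2.41e-01]
 [ 2.79e+02  2.22e+02  1.78e+02  1.70e+01  5.60e+01  1.91e-01]
 [ 2.80e+02  2.22e+02  1.52e+02  1.30e+01  5.40e+01  1.43e-01]
 [ 2.78e+02  2.23e+02  1.45e+02  1.60e+01  5.50e+01  2.47e-01]
 [ 2.79e+02  2.23e+02  1.78e+02  1.10e+01  5.40e+01  1.97e-01]
 [ 2.80e+02  2.23e+02  1.43e+02  2.10e+01  5.30e+01  2.00e-01]]
```

The pointer is at about 0.19 and the tab at about 0.283, so 5° remain.

Emit:
carry_out --delta_pos '[[0,0,0],[0,0,0],[0,0,0],[0,0,0],[0,0,0]]' --turn '[[0,0,-0.06],[0,0,-0.12],[0,0,-0.17],[0,0,-0.17],[0,0,-0.17]]' --claw '[1,1,1,1,1]'

```text
clock: 7.6
position: [0.5545, -0.0197, 0.117]
ee_rot: [0.248, -0.02, 0.966, -0.066]
contact_force: [-3.9, 1.5, -15.6]
width: 0.0135
gripper_force: 19.8
```

Emit:
carry_out --delta_pos '[[0,0,0],[0,0,0],[0,0,0],[0,0,0],[0,0,0],[0,0,0],[0,0,0],[0,0,0]]' --turn '[[0,0,0],[0,0,0],[0,0,0],[0,0,0],[0,0,0],[0,0,0],[0,0,0],[0,0,0]]' --claw '[0.6,0.3,0,-0.5,-1,-1,-1,-1]'

```text
clock: 8.4
position: [0.5566, -0.0198, 0.1187]
ee_rot: [0.25, -0.02, 0.966, -0.066]
contact_force: [-0.4, -0.3, -0.2]
width: 0.0856
gripper_force: 0.0
```

Emit:
carry_out --delta_pos '[[0,0,-0.05],[0,0,-0.1],[0,0,-0.2],[0,0,-0.3],[0,0,-0.4],[0,0,-0.4],[0,0,-0.4]]' --turn '[[0,0,0],[0,0,0],[0,0,0],[0,0,0],[0,0,0],[0,0,0],[0,0,0]]' --claw '[-1,-1,-1,-1,-1,-1,-1]'

```text
clock: 9.1
position: [0.4788, -0.0007, 0.2582]
ee_rot: [0.252, -0.02, 0.965, -0.067]
contact_force: [-0.5, 0.2, 0.1]
width: 0.0855
gripper_force: 0.0
```

```bash
python3 st.py
python3 - <<'E'
from h import *
d=shot('scene','c.png'); v0,u0=215,285
cv2.imwrite('pics/cc.png',cv2.resize(d['image'][v0-40:v0+40,u0-50:u0+50,::-1],(750,600),interpolation=cv2.INTER_CUBIC))
E
```

```text
9.1 [-0.09 -0.14  2.02 -0.11  0.74 -1.64] 0.08552681216108696 0.0
tool force [ 0.3  0.2 -0.4] mom [-0.04  0.24 -0.01]
bar ang 0.28375763905822654 tilt err 0.0035045769873291444 0.999992500921771
off -0.0006187704809969968 -0.0013447108529250212 0.19793023900151813
```

View pics/cc.png

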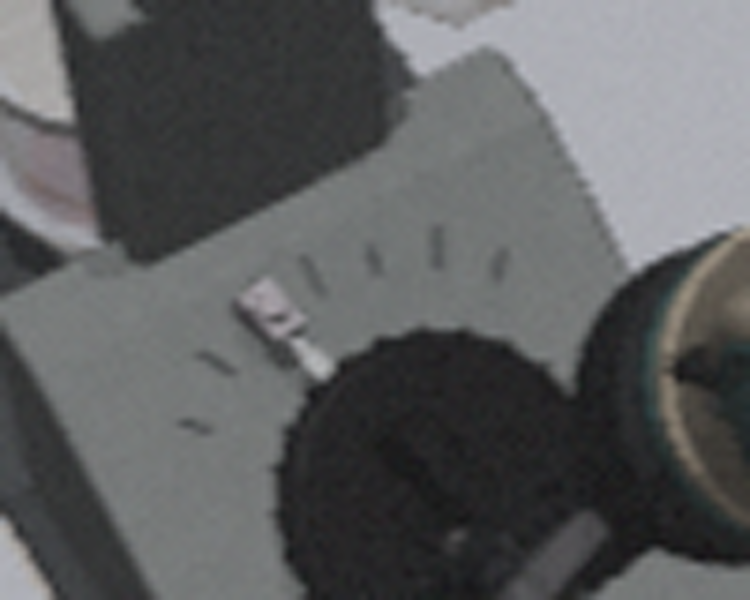

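The pointer at crop (298–325, 338–370) now runs into the middle of the tab's inner edge. The tab hasn't moved (top still about (270,308)) and the gripper is clear. Handing in.

```bash
python3 -c "
from rig import manip
print(manip.sign_off())"
```

```text
the job is handed in; nothing more can be done
None
```

I turned the wheel until the pointer stood opposite the middle of the tab, within about 0.01 rad (under 1 mm) by the last picture, let go, backed the gripper clear, and handed the job in at about 9 s; the tab had not visibly moved, and no verdict came back.

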